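Set the tube rotator's speed and seat its keyed disc

ROBOT

A 6-joint arm with a two-finger parallel gripper is mounted at the origin on the work surface. World frame = base frame: x ahead of the robot, y to its left, z up, the work surface at z = 0. Lengths are in m, angles in degrees, forces in N, time in s.
With the tool pointing down it reaches from about 0.325 to 1 m from the base axis. Payload 5.1 kg.
Tool frame: the origin (TCP) lies at the very end of the fingers, on their centre line; the grasp point (between the pads) lies 19 mm behind it; z points along the fingers, y is the line along which they close (so a half turn about z gives the same grasp; the last joint's range is limited). The gripper opens to 85 mm and grips with 20 to 120 N. Pads are 22 mm wide; open, the fingers measure 114 mm over their backs; the gripper's body (76 mm by 85 mm) begins 54 mm behind the grasp point. The pads swing forward as they close: fully open they stand 13 mm farther back than shut.
Start: joints at [67.575, 7.093, 94.555, -0, 78.352, -4.733], TCP at [0.198, 0.619, 0.231] pointing down, gripper open.
Joint ranges: [-149.61, 149.61], [-58.7, 133.49], [1.44, 155.28], [-77.14, 257.14], [18.33, 153.61], [-166.67, 166.67]. Speed limits (degrees/s): [147.25, 147.25, 180, 180, 180, 180].

INTERFACE

Orientations are given as [roll, pitch, yaw] about the fixed x, y, z axes, in that order (R = Rz(yaw) Ry(pitch) Rx(roll)).
In Python, from rig import manip, read_camera gives the robot as it stands.
- The arm moves only by the tool carry_out, never from a script. Its argument "rows" is a list that holds one entry, the list of rows, each a list of 7 numbers: the shift along the tool's x, y, z in units of 40 mm (1.0 is 40 mm), then the turn, a rotation vector about the tool's x, y, z in units of 5 degrees (1.0 is 5 degrees), then the closure, from -1 (fully open) to 1 (shut). In form: [[[x, y, z, ax, ay, az, fingers], ...]]. A call has 1 to 12 rows; each row shifts and turns the commanded pose from where the row before left it, along the tool's axes as they then stand; what a row does not reach is not made up. A row lasts 1/8 s, in which the tool goes at most 62.5 mm and 10.7 degrees, less where a joint would pass 70% of its speed; a pose out of reach is approached as far as the arm can. A call is refused whole if a number of a shift passes 1 or a number of a turn 1, either way. A call with a gripper value outside its range is refused whole. The fingers move at their own pace and stop on an object; "force" is the grip in N (left out, the last holds). Time passes only in rows, so rows that do not move let the fingers close. It gives the time, the measured TCP pose, the force, the opening and the grip force at its end, in the units of the state.
- manip.observe(): the state, without advancing time (a new reading comes with each control period).
- read_camera(name): name is "scene" or "top" or "wrist"; returns a dict with "frame" (384x512x3 uint8, red, green, blue), "mtx" (3x3 intrinsics, pixels), "dist_coeffs" ([k1, k2, p1, p2, k3] as OpenCV has them; the pictures are not rectified), "rvec" (rotation vector, rad) and "tvec" (3), from world to camera coordinates, as OpenCV has them. Camera axes: x right, y down, z forward; pixel columns grow to the right and rows downward; lengths in m; the calibration is good to about 2 mm. A picture is of the moment at which its call begins. There is no depth.
- manip.sign_off(): hands the job in; it is judged then, once.
The state is a dict: "clock": time; "q": joint angles; "joint_vel": joint speeds; "tau": joint torques, N m; "position": TCP position; "tool_rot": TCP orientation; "ft_force": force on the tool from outside, world axes, zero at the start; "wrist_torque": the same for the moment, N m; "width": finger opening in m; "grip_force": force on a finger pad.
Only numpy, scipy, OpenCV 4.12 (cv2) and the standard library are available. Lean on these libraries where they do the work, as an engineer would, in place of code of your own. Each camera call takes 0.05 s, during which the arm holds its last target. There are 200 camera calls.

TASK

Get the tube rotator ready: first turn its speed dial so that the pointer stands on the long line of the scale. Then take the tube disc off the beaker, put its shaft into the drive hub, turn it until the key drops into the keyway, and push the disc down against the ejector spring until its collar is fully home on the hub. Finish while still holding the disc pressed home, so that I can tighten the clamp screw; leave the beaker upright and the other things on the counter where they are.

Things in the scene. Friction and masses are not known exactly. Their poses are not given: they have to be found in the camera images.
- speed_dial (a joint): Speed dial on the flat front of the rotator. Value in rad, 0 to 4.71, growing clockwise seen from above; stays where left (friction about 0.04 N m). Scale of eleven black lines, only the middle one long (16 mm), straight towards the drive hub: the pointer is on it at 2.356 (0.75 pi). Pointer heading = rotator yaw + 2.356 - value. It starts 0.5 to 1.4 short of the line
- dial_grip (a point): Point on the dial's vertical axis, 90 mm above the table, in its black grip bar: 38 mm long, 12 mm wide, reaching 6 mm above and 22 mm below this point, on a round skirt 42 mm across. x axis along the bar to the end with the white pointer line; z up
- long_line (a point): Middle of the long black line of the dial's scale, on the rotator's top panel, 62 mm above the table, 33 mm from the dial's axis
- rotator: Tube rotator, a white bench unit fixed to the counter. Origin on the table under the drive hub's axis; x points away from the dial, whose axis is at x = -112 mm. Base box x -155 to 70, y -75 to 75, 60 mm tall; round drive head (78 mm across) between two grey cheeks up to 122 mm tall; a black tilt-clamp knob 94 mm up sticks out to y = 70
- drive_hub: Steel hub on top of the drive head, 60 mm across, opening upward, mouth 150 mm above the table. Origin: centre of the mouth, z up. Bore 22 mm across, 45 mm deep, with a keyway 10 mm wide, open over its whole depth, on its +x side. Its geared motor holds it firmly at whatever angle it stands. A clamp screw sticks out 45 mm on the -x side, 22 mm below the mouth
- keyway (a point): Middle of the keyway's open top end at the hub's face, 15 mm from the hub's axis on its +x side
- ejector (a joint): Brass spring ejector in the bore. Value in m: 0 at rest (top 32 mm below the mouth), 0.008 when the disc is fully home. It pushes up with 7 N at 0 and 11 N at 0.008, more than the disc weighs (2.5 to 4.1 N): a disc that is not pressed down stands about 8 mm proud
- tube_disc: Loose tube disc (0.26 to 0.42 kg) lying on the beaker's mouth, shaft hanging inside. Origin: centre of the underside of its metal collar (48 mm across), at the hub's mouth when fully home; z up, x to the key's side. Grey plate 150 mm across, 6 to 12 mm above the origin; nine white clips beyond 57 mm from the axis, up to 27 mm. A black line on the plate marks the key side
- disc_grip (a point): Point in the disc's black upright centre grip bar, on the axis, 38 mm above the disc's origin and 26 mm above the plate; the bar reaches 20 mm higher. Bar 54 mm along x, 14 mm thick along y (squeeze it along y; a grip of 30 to 60 N holds it well)
- shaft_tip (a point): Lower end of the disc's steel shaft, 40 mm below its origin. Shaft 20 mm across, its last 8 mm tapering to 12 mm
- key_foot (a point): Middle of the key's lower end, 26 mm below the disc's origin, 15 mm from the axis on the +x side. Key 8 mm wide, reaching 19 mm from the axis, from here up to the collar. The nose enters the bore 14 mm before the key meets the hub's face; out of line with the keyway, the key rests on that face
- beaker: Glass beaker, 90 mm across, 95 mm tall, 0.3 kg, loose, under the tube disc. Origin: centre of its underside
- dropper_bottle: bystander: small amber dropper bottle, 28 mm across, 62 mm tall, between the rotator and the beaker on the robot's side. Origin at its underside
- stain_dish: bystander: low round green glass dish, 74 mm across, 24 mm tall, between the rotator and the beaker, farther off. Origin at its underside
- tube_rack: bystander: black tube rack 105 x 200 x 45 mm with five capped tubes up to 96 mm, at the back. Origin at its underside
- foam_rack: bystander: white foam rack 160 x 200 x 50 mm, far left. Origin at its underside
- pipette: bystander: hand pipette lying down, 240 mm long, 26 mm wide, far right. Origin under its middle
- reagent_jar: bystander: white jar 70 mm across, 100 mm tall, far right. Origin at its underside
Things that resemble listed ones, but are neither listed nor needed, are in the scene too. Leave any yellow look-alike of the tube_disc alone.

How it is judged:
By the outcome, as a careful person would: the job done as asked, in the order asked, and still so for the second after the job is handed in, while the arm keeps its last pose, push and grip.
It also fails if it takes over 61 s, if anything falls off the work surface, if the arm or the gripper's body presses on something with over 40 N, if the wrist force passes 120 N, or if a joint passes its speed limit or range.

## Working session

There is one attempt and no reset: what is moved stays moved. The work goes in short steps, Python scripts to look and compute and a tool call to move; the robot and the scene stay as the last step left them, time stands still between calls to the robot, and variables do not carry over. Pictures are saved under pics/ and viewed, at most 10 in all, crops included, and the job is handed in when it is done.

Besides the shell and the picture viewer there is one more tool, called after "Request:" by a JSON object that holds its "method" and its "body", one argument or row to a line. carry_out: Moves the arm, as the interface text tells. Its arguments: {"type":"object","properties":{"rows":{"type":"array","items":{"type":"array","items":{"type":"array","items":{"type":"number"}}}},"force":{"type":"number"}},"required":["rows"]}

```bash
mkdir -p pics; ls; cat > h.py <<'E'
import numpy as np, cv2
from rig import manip, read_camera
from scipy.spatial.transform import Rotation as R
def cam(n):
    c=read_camera(n); c={k:np.array(v) for k,v in c.items()}; return c
def ray(c,px):
    u=cv2.undistortPoints(np.array(px,float).reshape(-1,1,2),c['mtx'],c['dist_coeffs']).reshape(-1,2)
    M=cv2.Rodrigues(c['rvec'])[0]; o=-M.T@c['tvec'].ravel()
    d=np.c_[u,np.ones(len(u))]@M
    return o,d
def onz(c,px,z):
    o,d=ray(c,px); return o+d*((z-o[2])/d[:,2])[:,None]
def proj(c,P):
    return cv2.projectPoints(np.array(P,float).reshape(-1,3),c['rvec'],c['tvec'],c['mtx'],c['dist_coeffs'])[0].reshape(-1,2)
def save(n,f): cv2.imwrite('pics/'+n,cv2.cvtColor(f,cv2.COLOR_RGB2BGR))
E
python3 - <<'E'
from h import *
import pickle
a=cam('scene');b=cam('top')
pickle.dump((a,b),open('c0.pkl','wb'))
save('top0.png',cv2.resize(b['frame'],(800,600))); save('scene0.png',cv2.resize(a['frame'],(800,600)))
for c in(a,b): print(ray(c,[[256,192]]))
s=manip.observe();print(s)
E
```

```text
pics
(array([1.24518534, 0.62150691, 0.96513402]), array([[-0.54352908, -0.50216292, -0.6726654 ]]))
(array([ 4.62535501e-01, -1.22870787e-03,  1.58129659e+00]), array([[ 0.05888463, -0.02720329, -0.99814658]]))
{'clock': 0.1, 'q': array([ 6.75749726e+01,  7.13029696e+00,  9.46275585e+01, -1.08780927e-03,
        7.83533619e+01, -4.73299597e+00]), 'joint_vel': array([ 0.00040488, -0.15406367, -0.21136329,  0.04715588, -0.04840256,
       -0.06881734]), 'tau': array([ 8.39445011e-05, -4.24932218e+01, -3.66653574e+01, -1.11068362e-04,
        3.98617820e-03, -1.79670286e-05]), 'position': array([0.19735399, 0.61871776, 0.23015646]), 'tool_rot': array([-1.79889074e+02, -8.11545477e-03,  1.62308181e+02]), 'ft_force': array([-0.24550202, -0.36338155,  0.43923312]), 'wrist_torque': array([-0.02739019,  0.04561251,  0.01239992]), 'grip_force': 0.0, 'width': 0.08537666953800109}
```

View pics/top0.png

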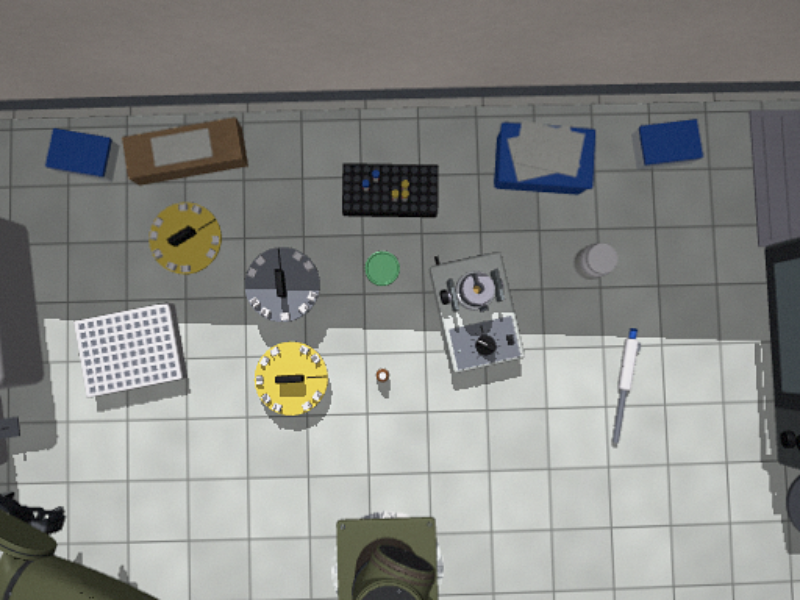

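View pics/scene0.png

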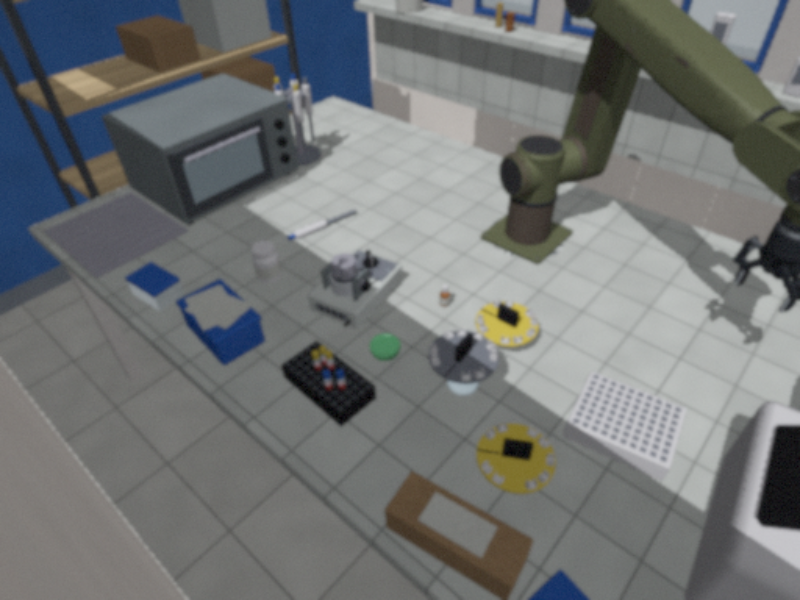

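The top view shows the grey disc at about (282,285), with its key line pointing up. The hub is at (477,290), the dial at (486,344), the bottle at (382,376) and the dish at (382,268). One yellow disc is close to the beaker, at (291,380). Next I'll take rough positions and a zoomed crop.

```bash
python3 - <<'E'
from h import *
import pickle
a,b=pickle.load(open('c0.pkl','rb'))
s=512/800
P=lambda x,y:[[x*s,y*s]]
print('hub',onz(b,P(477,290),.15),'dial',onz(b,P(486,344),.09),'bottle',onz(b,P(382,376),.06),'dish',onz(b,P(382,268),.02))
print('disc',onz(b,P(282,285),.106),'yell',onz(b,P(291,380),.1))
f=b['frame']
c1=cv2.resize(f[155:245,265:345],None,fx=5,fy=5,interpolation=cv2.INTER_CUBIC)
c2=cv2.resize(f[150:230,145:215],None,fx=5,fy=5,interpolation=cv2.INTER_CUBIC)
o=np.zeros((450,760,3),np.uint8);o[:450,:400]=c1;o[:400,405:755]=c2
save('crop.png',o)
g=cv2.cvtColor(f,cv2.COLOR_RGB2GRAY)
# disc grip bar
def comp(m,x,y,r):
    k=np.zeros_like(m);k[y-r:y+r,x-r:x+r]=m[y-r:y+r,x-r:x+r]
    n,l,st,ce=cv2.connectedComponentsWithStats(k)
    i=1+np.argmax(st[1:,4]);ys,xs=np.where(l==i);return cv2.minAreaRect(np.c_[xs,ys].astype(np.float32)),st[i,4]
m=(g<32).astype(np.uint8)
print('bar',comp(m,180,181,22)); print('dialbar',comp(m,311,220,14))
E
```

```text
hub [[ 0.56221327 -0.18911558  0.15      ]] dial [[ 0.45782497 -0.21107405  0.09      ]] bottle [[ 0.3989132 -0.0017187  0.06     ]] dish [[ 0.62305604 -0.00788831  0.02      ]]
disc [[0.58571345 0.19163432 0.106     ]] yell [[0.39767443 0.17803899 0.1       ]]
bar (((179.02999877929688, 179.20999145507812), (20.223257064819336, 5.374011993408203), 81.8698959350586), np.int32(53))
dialbar (((308.8999938964844, 223.70001220703125), (11.180339813232422, 4.919349670410156), 26.56505012512207), np.int32(49))
```

View pics/crop.png

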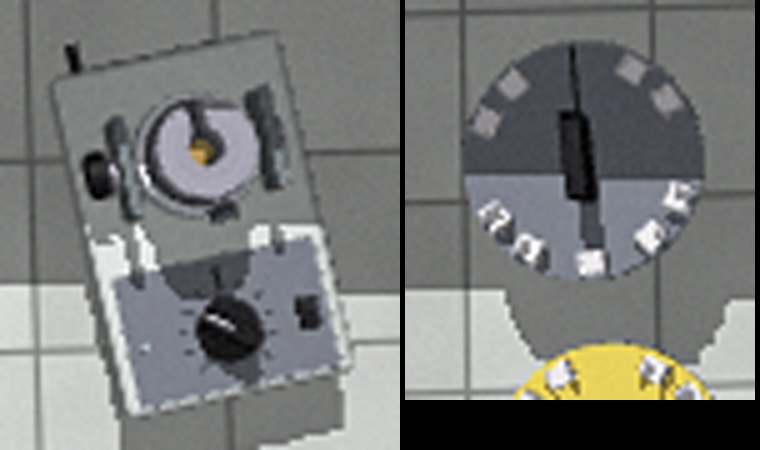

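The crop shows the dial pointer's white line heading about 70°, with the long line at about 13°, so the turn is about 57° clockwise. The rotator yaw is about 12° and the keyway faces up. The disc's key line heading is roughly 3–5°. I'll move over the dial now.

Request:
{"method": "carry_out", "body": {
  "rows": [
    [[-0.625,-0.89,0,0,0,0,-1],[-0.625,-0.89,0,0,0,0,-1],[-0.625,-0.89,0,0,0,0,-1],[-0.625,-0.89,0,0,0,0,-1],[-0.625,-0.89,0,0,0,0,-1],[-0.625,-0.89,0,0,0,0,-1],[-0.625,-0.89,0,0,0,0,-1],[-0.625,-0.89,0,0,0,0,-1],[-0.625,-0.89,0,0,0,0,-1],[-0.625,-0.89,0,0,0,0,-1]]
  ]
}}

```text
clock: 1.35
position: [0.3275, 0.2027, 0.2309]
tool_rot: [-180.0, -0.0, 162.3]
ft_force: [-0.3, -0.3, -0.2]
width: 0.0855
grip_force: 0.0
```

Request:
{"method": "carry_out", "body": {
  "rows": [
    [[-0.625,-0.89,0,0,0,0,-1],[-0.625,-0.89,0,0,0,0,-1],[-0.625,-0.89,0,0,0,0,-1],[-0.625,-0.89,0,0,0,0,-1],[-0.625,-0.89,0,0,0,0,-1],[-0.625,-0.89,0,0,0,0,-1],[-0.625,-0.89,0,0,0,0,-1],[-0.625,-0.89,0,0,0,0,-1],[-0.625,-0.89,0,0,0,0,-1],[-0.625,-0.89,0,0,0,0,-1]]
  ]
}}

```text
clock: 2.6
position: [0.4575, -0.2124, 0.2308]
tool_rot: [180.0, -0.0, 162.3]
ft_force: [-0.4, 1.2, 0.2]
width: 0.0852
grip_force: 0.0
```

Request:
{"method": "carry_out", "body": {
  "rows": [
    [[0,0,0,0,0,1,-1],[0,0,0,0,0,1,-1],[0,0,0,0,0,1,-1],[0,0,0,0,0,1,-1],[0,0,0,0,0,1,-1],[0,0,0,0,0,1,-1],[0,0,0,0,0,1,-1],[0,0,0,0,0,1,-1],[0,0,0,0,0,1,-1]]
  ]
}}

```text
clock: 3.72
position: [0.4572, -0.2108, 0.2307]
tool_rot: [-180.0, -0.0, 117.1]
ft_force: [-0.4, -0.4, -0.0]
width: 0.0854
grip_force: 0.0
```

Request:
{"method": "carry_out", "body": {
  "rows": [
    [[0,0,0,0,0,1,-1],[0,0,0,0,0,1,-1],[0,0,0,0,0,1,-1],[0,0,0,0,0,1,-1],[0,0,0,0,0,1,-1],[0,0,0,0,0,1,-1],[0,0,0,0,0,1,-1],[0,0,0,0,0,1,-1],[0,0,0,0,0,1,-1]]
  ]
}}

```text
clock: 4.85
position: [0.4572, -0.2109, 0.2307]
tool_rot: [-179.9, -0.0, 72.1]
ft_force: [-0.5, -0.6, -0.1]
width: 0.0852
grip_force: 0.0
```

```bash
python3 - <<'E'
from h import *
import pickle
w=cam('wrist');s=manip.observe();pickle.dump((w,s),open('w1.pkl','wb'))
print(s['clock'],s['position'],s['tool_rot'],ray(w,[[256,192]]))
f=w['frame'].copy()
for P in proj(w,[[.458,-.211,.096],[.562,-.189,.15]]): cv2.circle(f,tuple(int(v) for v in P),3,(255,0,0),-1)
save('w1.png',cv2.resize(f,(800,600)))
E
```

```text
4.9 [ 0.45722672 -0.21085973  0.23076241] [-1.79946653e+02 -1.13780373e-02  7.20443020e+01] (array([ 0.48407282, -0.13054859,  0.37334934]), array([[-0.08937016, -0.31496538, -0.94496453]]))
```

View pics/w1.png

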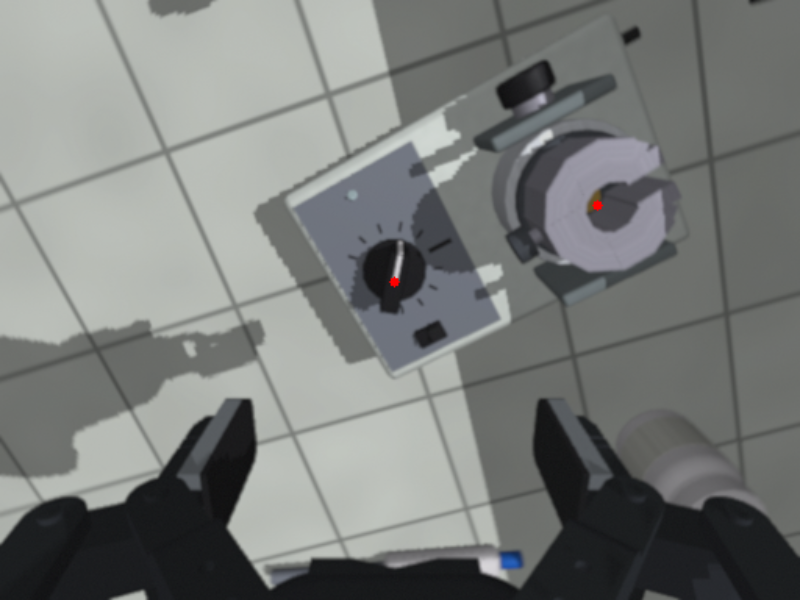

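The wrist view puts the dial bar from its white end at (402,243) to the far end at (388,311). The long line runs (430,249) to (452,240), the hub bore is near (612,205), and the keyway opens to the right at about (665,185).

```bash
python3 - <<'E'
from h import *
import pickle
w,s=pickle.load(open('w1.pkl','rb'))
f=w['frame']; k=512/800
P=lambda *p:np.array(p)*k
b=onz(w,P([402,243],[388,311]),.096); print('bar',b,b.mean(0),np.linalg.norm(b[0]-b[1]),np.degrees(np.arctan2(*(b[0]-b[1])[1::-1])))
l=onz(w,P([430,249],[452,240]),.0605);print('line',l,np.degrees(np.arctan2(*(l[1]-l[0])[1::-1])),np.linalg.norm(l[0]-l[1]))
hs=cv2.cvtColor(f,cv2.COLOR_RGB2HSV)
y,x=131,387
print('hubcol',f[150,370],hs[150,370],'cheek',f[185,375],'dial bar rgb',f[195,250],f[170,252])
# hub face mask
m=((abs(f.astype(int)-f[150,370].astype(int)).sum(2)<40)).astype(np.uint8); mm=np.zeros_like(m); mm[70:185,330:440]=m[70:185,330:440]
n,lab,st,ce=cv2.connectedComponentsWithStats(mm); i=1+np.argmax(st[1:,4])
cs=cv2.findContours((lab==i).astype(np.uint8),cv2.RETR_EXTERNAL,cv2.CHAIN_APPROX_NONE)[0][0].reshape(-1,2)
hull=cv2.convexHull(cs).reshape(-1,2)
W=onz(w,hull,.15)[:,:2]
c,r=cv2.minEnclosingCircle(W.astype(np.float32)); print('hub',c,r)
# keyway/bore edge in world coords: face points by polar
yy,xx=np.where(lab==i); Q=onz(w,np.c_[xx,yy],.15)[:,:2]-np.array(c)
rr=np.hypot(*Q.T);th=np.degrees(np.arctan2(Q[:,1],Q[:,0]))
for lo,hi in((.013,.018),(.019,.023),(.024,.029)):
    t=th[(rr>lo)&(rr<hi)];h=np.histogram(t,bins=np.arange(-60,64,4))[0];print(lo,h)
# dial pointer white
d=f[150:205,232:275].astype(int);
yy,xx=np.where((d.min(2)>150));Q=onz(w,np.c_[xx+232,yy+150],.096);print('white',len(Q),np.cov(Q[:,:2].T)*1e6,Q.mean(0))
E
```

```text
bar [[ 0.46942501 -0.19028292  0.096     ]
 [ 0.4488333  -0.22746797  0.096     ]] [ 0.45912915 -0.20887544  0.096     ] 0.042505840078386044 61.0239316404635
line [[ 0.48371298 -0.20729808  0.0605    ]
 [ 0.49895649 -0.20594518  0.0605    ]] 5.071864569916742 0.015303434346112484
hubcol [147 145 157] [125  19 157] cheek [111 120 123] dial bar rgb [33 32 34] [87 86 88]
hub (0.5651227235794067, -0.1910039484500885) 0.03182612359523773
0.013 [12  9  9  8 11  8  9 10  9  5 10  7  5  1  0  0  0  0  0  0  0  0  2  8
 10 11 11 10 13 12]
0.019 [10 12 12 11 12 11 11 12 13 11 12 12 11 11  5  0  0  0  0  0  0  4 13 12
 12 14 12 12 14 13]
0.024 [17 16 17 17 18 19 16 13  9  7  4  4  0  0  0  0  0  0  0  0  0 16 20 19
 20 20 20 15 16 21]
white 48 [[ 6.09483756 10.67795903]
 [10.67795903 20.90334644]] [ 0.46246826 -0.20279442  0.096     ]
```

```bash
python3 - <<'E'
from h import *
import pickle
w,s=pickle.load(open('w1.pkl','rb'));a,b=pickle.load(open('c0.pkl','rb'))
ang=lambda v:np.degrees(np.arctan2(v[1],v[0]))
C=np.array([[53,85],[130,412],[275,35],[350,365]])/5+[265,155]
Q=onz(b,C,.06)[:,:2]; print(Q,ang(Q[0]-Q[1]),ang(Q[2]-Q[3]),ang(Q[0]-Q[2])-90,np.linalg.norm(Q[0]-Q[1]),np.linalg.norm(Q[0]-Q[2]))
print('center->hub', Q.mean(0))
C=np.array([[290,203],[392,376],[688,236],[610,18]])*.64
Q=onz(w,C,.06)[:,:2];print(Q,ang(Q[0]-Q[1])-90,ang(Q[2]-Q[1]),ang(Q[3]-Q[0]),ang(Q[3]-Q[2])-90,np.linalg.norm(Q[0]-Q[1]),np.linalg.norm(Q[2]-Q[1]))
# line mids
for c,p in((b,np.array([215,278])/5+[265,155]),(b,np.array([230,329])/5+[265,155])):print(onz(c,[p],.062))
E
```

```text
[[ 0.61472161 -0.10732989]
 [ 0.40496261 -0.14958673]
 [ 0.64317434 -0.25109337]
 [ 0.43067694 -0.29079266]] 11.39002810236931 10.582148898616024 11.194937793045028 0.21397307538039273 0.14655202910058754
center->hub [ 0.52338388 -0.19970066]
[[ 0.40781297 -0.15178795]
 [ 0.43162817 -0.28799998]
 [ 0.64519454 -0.25022849]
 [ 0.61823084 -0.11068819]] 9.917305493075546 10.029653901188064 11.052120295862723 10.936608387261003 0.13827826992829523 0.21688079362425955
[[ 0.48835492 -0.20643975  0.062     ]]
[[ 0.45571141 -0.21481191  0.062     ]]
```

Request:
{"method": "carry_out", "body": {
  "rows": [
    [[0,0,0.5,0,0,1,-1],[0,0,0.8,0,0,1,-1],[0,0,0.8,0,0,0,-1],[0,0,0.8,0,0,0,-0.5],[0,0,0.6,0,0,0,-0.3],[0,0,0.4,0,0,0,-0.1],[0,0,0,0,0,0,0.3]]
  ],
  "force": 40
}}

```text
clock: 5.78
position: [0.4566, -0.2105, 0.074]
tool_rot: [-179.8, -0.0, 62.3]
ft_force: [0.5, 0.2, 0.2]
width: 0.0307
grip_force: 0.0
```

Request:
{"method": "carry_out", "body": {
  "rows": [
    [[0,0,0,0,0,0,1],[0,0,0,0,0,0,1],[0,0,0,0,0,0,1],[0,0,0,0,0,0,1],[0,0,0,0,0,0,1],[0,0,0,0,0,0,1]]
  ],
  "force": 40
}}

```text
clock: 6.52
position: [0.4572, -0.211, 0.0765]
tool_rot: [-179.9, 0.0, 62.3]
ft_force: [-5.3, 2.3, 3.5]
width: 0.0112
grip_force: 40.9
```

Request:
{"method": "carry_out", "body": {
  "rows": [
    [[0,0,-0.03,0,0,0.8,1],[0,0,0,0,0,0.95,1],[0,0,0,0,0,0.95,1],[0,0,0,0,0,0.95,1],[0,0,0,0,0,0.95,1],[0,0,0,0,0,0.95,1],[0,0,0,0,0,0.95,1],[0,0,0,0,0,0.95,1],[0,0,0,0,0,0.95,1],[0,0,0,0,0,0.95,1],[0,0,0,0,0,0.95,1],[0,0,0,0,0,0,1]]
  ],
  "force": 40
}}

```text
clock: 8.02
position: [0.4577, -0.2118, 0.0765]
tool_rot: [179.9, -0.0, 10.9]
ft_force: [0.4, -4.8, -8.1]
width: 0.0113
grip_force: 39.5
```

Request:
{"method": "carry_out", "body": {
  "rows": [
    [[0,0,0,0,0,0,1],[0,0,0,0,0,0,0.3],[0,0,0,0,0,0,-0.3],[0,0,0,0,0,0,-0.5],[0,0,-0.5,0,0,0,-0.5],[0,0,-1,0,0,0,-0.5],[0,0,-1,0,0,0,-1],[0,0,-1,0,0,0,-1],[0,0,-0.5,0,0,0,-1],[0,0,0,0,0,0,-1],[0,0,0,0,0,0,-1]]
  ]
}}

```text
clock: 9.4
position: [0.4568, -0.2105, 0.2345]
tool_rot: [-179.9, 0.1, 10.8]
ft_force: [0.1, 1.0, -0.4]
width: 0.0856
grip_force: 0.0
```

```bash
python3 - <<'E'
from h import *
import pickle
w=cam('wrist');s=manip.observe();pickle.dump((w,s),open('w2.pkl','wb'))
print(s['clock'],s['position'],s['tool_rot'])
f=w['frame']
p=proj(w,[[.457,-.211,.09],[.5655,-.1915,.15]]);print(p)
c=p.mean(0).astype(int); x0=int(np.clip(c[0]-110,0,292));y0=int(np.clip(c[1]-100,0,194));print(x0,y0)
save('w2.png',cv2.resize(f[y0:y0+190,x0:x0+220],None,fx=3.5,fy=3.1,interpolation=cv2.INTER_CUBIC)[:600,:800])
E
```

```text
9.45 [ 0.45660304 -0.21047943  0.23412218] [-1.79851754e+02  1.66734021e-01  1.08114272e+01]
[[252.54203243 177.61330262]
 [254.50925289  42.66461819]]
143 10
```

View pics/w2.png

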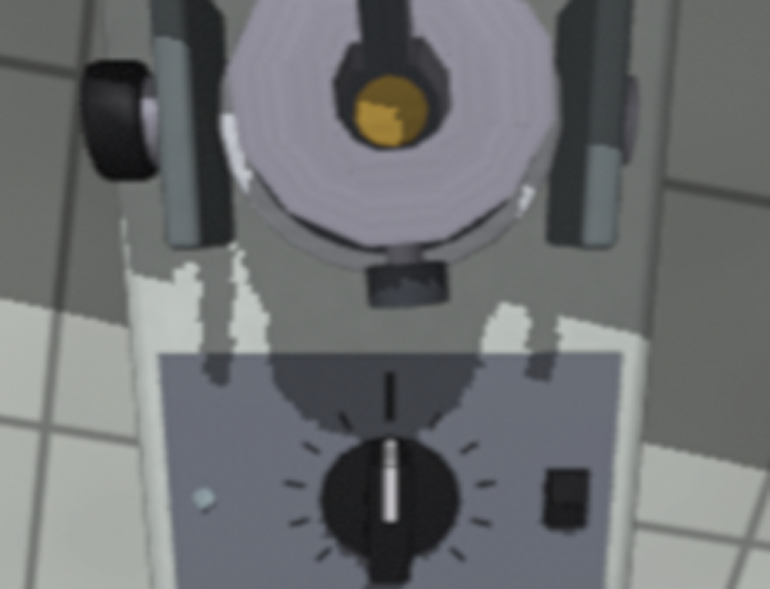

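The pointer's white line at (390,480) is in line with the long line at (390,395), so the dial is set. The hub bore is at (392,95). The keyway and clamp screw look about 4–5° rotated from the rotator axis. I'll measure that while moving to the disc.

Request:
{"method": "carry_out", "body": {
  "rows": [
    [[0.46,-0.845,-0.05,0,0,0,-1],[0.46,-0.845,-0.05,0,0,0,-1],[0.46,-0.845,-0.05,0,0,0,-1],[0.46,-0.845,-0.05,0,0,0,-1],[0.46,-0.845,-0.05,0,0,0,-1],[0.46,-0.845,-0.05,0,0,0,-1],[0.46,-0.845,-0.05,0,0,0,-1],[0.46,-0.845,-0.05,0,0,0,-1],[0.46,-0.845,-0.05,0,0,0,-1],[0.46,-0.845,-0.05,0,0,0,-1],[0.46,-0.845,-0.05,0,0,0,-1],[0,0,0,0,0,0,-1]]
  ]
}}

```text
clock: 10.95
position: [0.5861, 0.1939, 0.256]
tool_rot: [-180.0, 0.2, 11.0]
ft_force: [0.5, -0.2, 0.3]
width: 0.0858
grip_force: 0.0
```

```bash
python3 - <<'E'
from h import *
import pickle
w,s=pickle.load(open('w2.pkl','rb'));f=w['frame']
ref=f[52,220].astype(int);print('ref',ref)
m=(abs(f.astype(int)-ref).sum(2)<40).astype(np.uint8)
n,l,st,ce=cv2.connectedComponentsWithStats(m);i=l[52,220];print(st[i])
cs=cv2.findContours((l==i).astype(np.uint8),cv2.RETR_EXTERNAL,cv2.CHAIN_APPROX_NONE)[0][0].reshape(-1,2)
W=onz(w,cv2.convexHull(cs).reshape(-1,2),.15)[:,:2];c,r=cv2.minEnclosingCircle(W.astype(np.float32));print('hub',c,r)
c=np.array(c)
yy,xx=np.where(l==i);Q=onz(w,np.c_[xx,yy],.15)[:,:2]-c
# bore centre estimate: inner contour pts
yy,xx=np.mgrid[0:384,0:512];A=onz(w,np.c_[xx.ravel(),yy.ravel()],.15)[:,:2]-c
th=np.degrees(np.arctan2(A[:,1],A[:,0]));rr=np.hypot(*A.T);on=(l==i).ravel()
for lo,hi in((.013,.016),(.016,.019),(.019,.022),(.022,.026)):
    k=(rr>lo)&(rr<hi)&~on&(abs(th-12)<35);print(lo,k.sum(),th[k].mean(),th[k].min(),th[k].max())
    print('  lateral mid mm', 1e3*(A[k]@[-np.sin(.2),np.cos(.2)]).mean())
w=cam('wrist');s=manip.observe();pickle.dump((w,s),open('w3.pkl','wb'))
print(s['clock'],s['position'],s['tool_rot'])
save('w3.png',cv2.resize(w['frame'],(800,600)))
E
```

```text
ref [141 140 152]
[ 206    0   95   88 5068]
hub (0.5672157406806946, -0.18984799087047577) 0.03185294196009636
0.013 96 10.404116550156951 -13.82138371460068 32.81719933139568
  lateral mid mm -0.24207955120981606
0.016 90 12.126414394660241 -5.912216351901785 30.516544050459235
  lateral mid mm 0.20041678946541883
0.019 92 11.883858740233679 -3.431496610769183 27.078221520711764
  lateral mid mm 0.15220721817906202
0.022 84 -4.084134664121878 -22.96491040600065 26.577370573686967
  lateral mid mm -6.320531963669148
11.0 [0.58591961 0.19269266 0.25614678] [179.9715054    0.21993338  10.90856004]
```

View pics/w3.png

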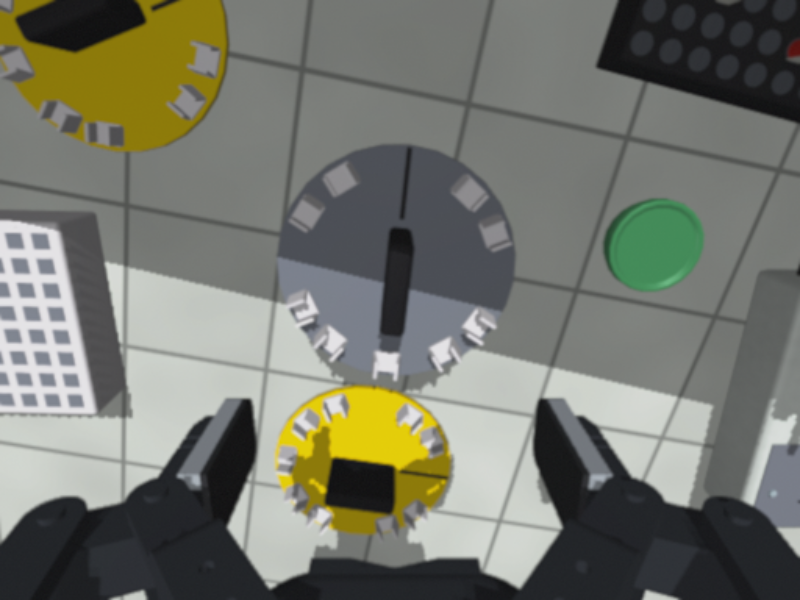

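The wrist view shows the grey disc centred near (397,262). Its black key line runs (409,148) to (402,218), and the bar top runs from (401,230) to (391,335). The yellow disc is clearly below, at (365,470), and the dish at (655,245).

```bash
python3 - <<'E'
from h import *
import pickle
w,s=pickle.load(open('w3.pkl','rb'));f=w['frame']
ang=lambda v:np.degrees(np.arctan2(v[1],v[0]))
L=onz(w,np.array([[410,148],[402,218]])*.64,.101)[:,:2];print('line',L,ang(L[0]-L[1]))
g=cv2.cvtColor(f,cv2.COLOR_RGB2GRAY);m=(g<45).astype(np.uint8);k=np.zeros_like(m);k[140:222,235:275]=m[140:222,235:275]
n,l,st,ce=cv2.connectedComponentsWithStats(k);i=1+np.argmax(st[1:,4]);print(st[i]);
ys,xs=np.where(l==i);B=onz(w,np.c_[xs,ys],.147)[:,:2]
r=cv2.minAreaRect((B*1e3).astype(np.float32));print('bar',r)
B=onz(w,np.array([[401,230],[391,335]])*.64,.147)[:,:2];print(B,ang(B[0]-B[1]))
C=onz(w,np.array([[278,262],[516,252],[398,143],[397,377]])*.64,.1)[:,:2];print('plate',C,cv2.minEnclosingCircle((C*1e3).astype(np.float32)))
E
```

```text
line [[0.66164219 0.19873378]
 [0.62094551 0.19531705]] 4.799081884439305
[ 244  146   21   69 1012]
bar ((593.8194580078125, 193.83758544921875), (59.82679748535156, 13.29552173614502), 4.872714042663574)
[[0.62240225 0.19689976]
 [0.56351328 0.19083079]] 5.884015415405475
plate [[0.5788714  0.26618372]
 [0.61355415 0.12137646]
 [0.66299928 0.2060788 ]
 [0.51376149 0.17732523]] ((588.38037109375, 191.70201110839844), 75.9913558959961)
```

Request:
{"method": "carry_out", "body": {
  "rows": [
    [[0.05,0,0.2,0,0,0.6,-0.4],[0,0,0.6,0,0,0.6,-0.2],[0,0,0.7,0,0,0,0],[0,0,0.7,0,0,0,0],[0,0,0.7,0,0,0,0],[0,0,0.5,0,0,0,0],[0,0,0.3,0,0,0,0],[0,0,0,0,0,0,0]]
  ],
  "force": 50
}}

```text
clock: 12.0
position: [0.5881, 0.1921, 0.1096]
tool_rot: [180.0, 0.1, 4.8]
ft_force: [-0.7, -1.0, 1.0]
width: 0.0428
grip_force: 0.0
```

Request:
{"method": "carry_out", "body": {
  "rows": [
    [[0,0,0,0,0,0,0.5],[0,0,0,0,0,0,1],[0,0,0,0,0,0,1],[0,0,0,0,0,0,1],[0,0,0,0,0,0,1],[0,0,0,0,0,0,1]]
  ],
  "force": 50
}}

```text
clock: 12.75
position: [0.5895, 0.1928, 0.1119]
tool_rot: [-180.0, -0.1, 4.8]
ft_force: [0.0, 0.1, 5.1]
width: 0.0132
grip_force: 51.0
```

Request:
{"method": "carry_out", "body": {
  "rows": [
    [[0,0,-0.2,0,0,0,1],[0,0,-0.3,0,0,0,1],[0,0,-0.4,0,0,0,1],[0,0,-0.5,0,0,0,1],[0,0,-0.5,0,0,0,1],[0,0,-0.5,0,0,0,1],[0,0,-0.4,0,0,0,1],[0,0,-0.3,0,0,0,1],[0,0,-0.1,0,0,0,1],[0,0,0,0,0,0,1],[0,0,0,0,0,0,1]]
  ]
}}

```text
clock: 14.12
position: [0.5881, 0.1924, 0.2374]
tool_rot: [180.0, 0.1, 4.8]
ft_force: [-0.0, -0.5, -2.3]
width: 0.0134
grip_force: 49.8
```

```bash
python3 - <<'E'
from h import *
import pickle
w=cam('wrist');t=cam('scene');s=manip.observe();pickle.dump((w,t,s),open('w4.pkl','wb'))
print({k:np.round(s[k],3) for k in('clock','position','tool_rot','ft_force','wrist_torque','width')})
f=t['frame'];o=cv2.resize(f[170:270,240:370],(520,400));save('w4.png',np.hstack([cv2.resize(w['frame'][:300],(280,400)),o]))
E
```

```text
{'clock': np.float64(14.225), 'position': array([0.588, 0.192, 0.238]), 'tool_rot': array([1.79988e+02, 8.90000e-02, 4.80600e+00]), 'ft_force': array([ 0.142,  0.054, -2.973]), 'wrist_torque': array([ 0.049, -0.012, -0.017]), 'width': np.float64(0.013)}
```

View pics/w4.png

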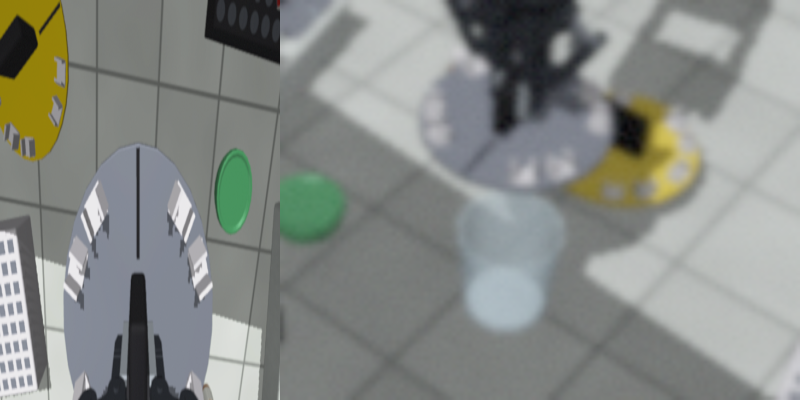

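The disc is held level with its line pointing straight up in the image, and the beaker stands upright and empty. Next I'll check the in-hand pose from this picture.

```bash
python3 - <<'E'
from h import *
import pickle
w,t,s=pickle.load(open('w4.pkl','rb'));f=w['frame']
g=cv2.cvtColor(f,cv2.COLOR_RGB2GRAY)
rows=np.arange(118,186);pts=[]
for y in rows:
    x=np.arange(240,268);v=np.clip(100-g[y,240:268].astype(float),0,None)
    if v.sum()>20: pts.append([(x*v).sum()/v.sum(),y])
pts=np.array(pts);print(len(pts),pts[0],pts[-1])
for z in(.223,.227,.231):
  Q=onz(w,pts,z)[:,:2]-s['position'][:2]
  p=np.polyfit(Q[:,0],Q[:,1],1);print(z,'line heading',np.degrees(np.arctan(p[0])),'y at x=0 mm',p[1]*1e3)
# plate edge: leftmost/rightmost columns & top
col=[x for x in range(5)]
m=((abs(f[:,:,0].astype(int)-f[:,:,2])<30)&(g>85)&(g<150)&(f[:,:,2]>f[:,:,0].astype(int)+8)).astype(np.uint8)
n,l,st,ce=cv2.connectedComponentsWithStats(m);i=1+np.argmax(st[1:,4]);print(st[i])
c=max(cv2.findContours((l==i).astype(np.uint8),0,1)[0],key=len).reshape(-1,2);h=cv2.convexHull(c).reshape(-1,2);h=h[h[:,1]<230]
for z in(.219,.225,.231):
  Q=onz(w,h,z)[:,:2]-s['position'][:2];A=np.c_[2*Q,np.ones(len(Q))];b=(Q**2).sum(1);x=np.linalg.lstsq(A,b,rcond=None)[0];print(z,x[:2]*1e3,1e3*np.sqrt(x[2]+x[0]**2+x[1]**2))
# target delta
hub=np.array([.5662,-.1904]);d=hub-s['position'][:2];a=np.radians(s['tool_rot'][2]);print('tool units',[d@[np.cos(a),np.sin(a)]/.04,d@[np.sin(a),-np.cos(a)]/.04])
E
```

```text
68 [251.77818182 118.        ] [251.94795539 185.        ]
0.223 line heading 4.965626394608306 y at x=0 mm -0.26636669707460986
0.227 line heading 4.965626394608297 y at x=0 mm -0.2661087136343344
0.231 line heading 4.965626394608298 y at x=0 mm -0.26585073019406325
[  117   107   272   192 31043]
0.219 [-3.78183182 -0.50468288] 77.7951417068932
0.225 [-0.46538238 -0.2195256 ] 74.89326202685926
0.231 [2.85106706 0.06563168] 71.9913823468253
tool units [np.float64(-1.3502037190258653), np.float64(9.490317590961121)]
```

Request:
{"method": "carry_out", "body": {
  "rows": [
    [[-0.06,0.4,0,0,0,0,1],[-0.12,0.8,0,0,0,0,1],[-0.13,0.95,0,0,0,0,1],[-0.13,0.95,0,0,0,0,1],[-0.13,0.95,0,0,0,0,1],[-0.13,0.95,0,0,0,0,1],[-0.13,0.95,0,0,0,0,1],[-0.13,0.95,0,0,0,0,1],[-0.13,0.95,0,0,0,0,1],[-0.13,0.84,0,0,0,0,1],[-0.08,0.5,0,0,0,0,1],[-0.05,0.3,0,0,0,0,1]]
  ]
}}

```text
clock: 15.72
position: [0.5662, -0.1914, 0.2384]
tool_rot: [-180.0, 0.0, 4.7]
ft_force: [-0.2, -0.0, -3.2]
width: 0.0132
grip_force: 49.8
```

Request:
{"method": "carry_out", "body": {
  "rows": [
    [[0,0,0,0,0,-0.72,1],[0,0,0,0,0,-0.72,1],[0,0,0,0,0,0,1],[0,0,0,0,0,0,1],[0,0,0,0,0,0,1]]
  ]
}}

```text
clock: 16.35
position: [0.5666, -0.1901, 0.2385]
tool_rot: [-180.0, 0.0, 12.0]
ft_force: [0.3, 1.1, -1.5]
width: 0.0132
grip_force: 49.8
```

```bash
python3 - <<'E'
from h import *
import pickle
w=cam('wrist');t=cam('scene');p=cam('top');s=manip.observe();pickle.dump((w,t,p,s),open('w5.pkl','wb'))
print({k:np.round(s[k],3) for k in('clock','position','tool_rot','ft_force','q')})
f=t['frame'];c=proj(t,[s['position']-[0,0,.07]])[0].astype(int);print(c,proj(t,[[.5662,-.1904,.15]]))
save('w5.png',cv2.resize(f[c[1]-40:c[1]+50,c[0]-60:c[0]+60],(800,600),interpolation=cv2.INTER_CUBIC))
E
```

```text
{'clock': np.float64(16.5), 'position': array([ 0.567, -0.19 ,  0.239]), 'tool_rot': array([-1.79996e+02,  1.00000e-03,  1.19990e+01]), 'ft_force': array([-0.514, -0.162, -2.378]), 'q': array([-2.37050e+01,  2.95000e-01,  1.00992e+02,  3.00000e-03,
        7.87150e+01,  5.42950e+01])}
[219 162] [[219.65377479 166.22593971]]
```

View pics/w5.png

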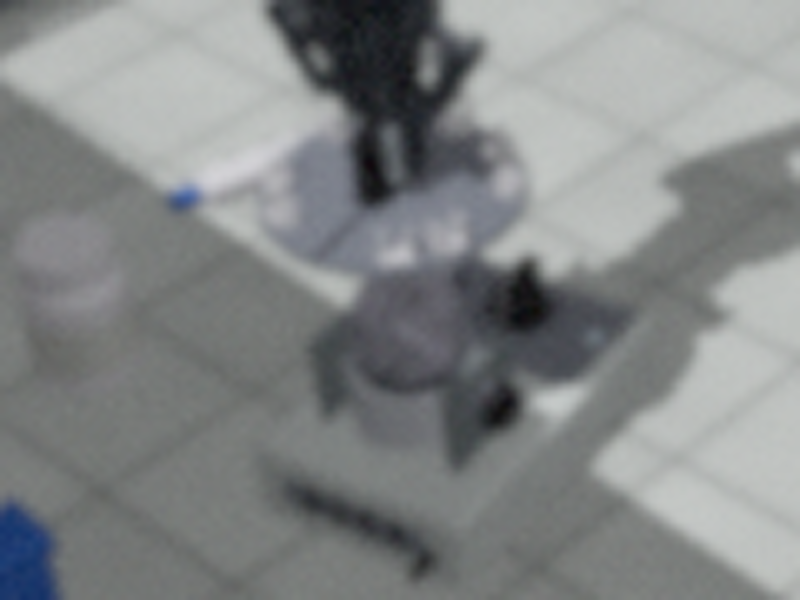

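The scene view shows the disc level above the hub, roughly centred. I'll descend the nose into the bore and watch the forces.

Request:
{"method": "carry_out", "body": {
  "rows": [
    [[0,0,0.2,0,0,0,1],[0,0,0.2,0,0,0,1],[0,0,0.15,0,0,0,1],[0,0,0.1,0,0,0,1],[0,0,0.1,0,0,0,1],[0,0,0,0,0,0,1],[0,0,0,0,0,0,1]]
  ]
}}

```text
clock: 17.38
position: [0.5667, -0.1904, 0.2088]
tool_rot: [180.0, -0.0, 12.0]
ft_force: [0.0, -0.4, -2.7]
width: 0.0134
grip_force: 49.8
```

Request:
{"method": "carry_out", "body": {
  "rows": [
    [[0,0,0.06,0,0,0,1],[0,0,0.06,0,0,0,1],[0,0,0.06,0,0,0,1],[0,0,0.06,0,0,0,1],[0,0,0,0,0,0,1],[0,0,0,0,0,0,1]]
  ]
}}

```text
clock: 18.12
position: [0.5666, -0.1903, 0.199]
tool_rot: [180.0, -0.0, 12.0]
ft_force: [0.3, 0.3, -2.3]
width: 0.014
grip_force: 49.8
```

Request:
{"method": "carry_out", "body": {
  "rows": [
    [[0,0,0.05,0,0,0,1],[0,0,0.05,0,0,0,1],[0,0,0.05,0,0,0,1],[0,0,0,0,0,0,1],[0,0,0,0,0,0,1]]
  ]
}}

```text
clock: 18.75
position: [0.5666, -0.1903, 0.1929]
tool_rot: [-180.0, 0.0, 12.0]
ft_force: [-0.0, -0.2, -2.4]
width: 0.0136
grip_force: 49.8
```

Request:
{"method": "carry_out", "body": {
  "rows": [
    [[0,0,0.06,0,0,0,1],[0,0,0.06,0,0,0,1],[0,0,0.06,0,0,0,1],[0,0,0.04,0,0,0,1],[0,0,0,0,0,0,1],[0,0,0,0,0,0,1]]
  ]
}}

```text
clock: 19.5
position: [0.5666, -0.1903, 0.1841]
tool_rot: [-180.0, 0.0, 12.0]
ft_force: [0.1, -0.8, -2.5]
width: 0.0133
grip_force: 49.8
```

Request:
{"method": "carry_out", "body": {
  "rows": [
    [[0,0,0.05,0,0,0,1],[0,0,0.05,0,0,0,1],[0,0,0.05,0,0,0,1],[0,0,0.03,0,0,0,1],[0,0,0,0,0,0,1],[0,0,0,0,0,0,1]]
  ]
}}

```text
clock: 20.25
position: [0.5668, -0.1904, 0.1782]
tool_rot: [180.0, -0.0, 12.0]
ft_force: [-3.2, -0.3, 5.4]
width: 0.0135
grip_force: 51.0
```

Request:
{"method": "carry_out", "body": {
  "rows": [
    [[0,0,0.05,0,0,0,1],[0,0,0.05,0,0,0,1],[0,0,0,0,0,0,1]]
  ]
}}

```text
clock: 20.62
position: [0.5669, -0.1904, 0.1745]
tool_rot: [180.0, -0.0, 12.0]
ft_force: [-3.0, 1.4, 7.5]
width: 0.0136
grip_force: 51.2
```

Request:
{"method": "carry_out", "body": {
  "rows": [
    [[0,0,0.05,0,0,0,1],[0,0,0.05,0,0,0,1],[0,0,0,0,0,0,1]]
  ]
}}

```text
clock: 21.0
position: [0.567, -0.1904, 0.1727]
tool_rot: [180.0, -0.0, 12.0]
ft_force: [-7.5, 2.6, 15.4]
width: 0.0132
grip_force: 52.3
```

Request:
{"method": "carry_out", "body": {
  "rows": [
    [[-0.025,0,0.03,0,0,0,1],[0,0,0.03,0,0,0,1],[0,0,0,0,0,0,1],[0,0,0,0,0,0,1]]
  ],
  "force": 60
}}

```text
clock: 21.5
position: [0.5669, -0.1905, 0.1727]
tool_rot: [179.9, -0.2, 12.0]
ft_force: [-8.8, 5.4, 21.9]
width: 0.0135
grip_force: 59.3
```

```bash
python3 - <<'E'
from h import *
import pickle
w=cam('wrist');t=cam('scene');p=cam('top');s=manip.observe();pickle.dump((w,t,p,s),open('w6.pkl','wb'))
print({k:np.round(s[k],3) for k in('clock','position','tool_rot','ft_force','wrist_torque','grip_force')})
f=w['frame'];g=cv2.cvtColor(f,cv2.COLOR_RGB2GRAY)
m=((g>70)&(g<150)&(f[:,:,2]>f[:,:,0].astype(int)+8)).astype(np.uint8)
n,l,st,ce=cv2.connectedComponentsWithStats(m);i=1+np.argmax(st[1:,4]);print(st[i])
c=max(cv2.findContours((l==i).astype(np.uint8),0,1)[0],key=len).reshape(-1,2);h=cv2.convexHull(c).reshape(-1,2);h=h[h[:,1]<230]
dz=.225-.2385
for z in(s['position'][2]+dz,s['position'][2]+dz+.003):
  Q=onz(w,h,z)[:,:2]-s['position'][:2];A=np.c_[2*Q,np.ones(len(Q))];b=(Q**2).sum(1);x=np.linalg.lstsq(A,b,rcond=None)[0];print(z,x[:2]*1e3,1e3*np.sqrt(x[2]+x[0]**2+x[1]**2))
c=proj(t,[[.5662,-.1904,.155]])[0].astype(int)
save('w6.png',np.hstack([cv2.resize(f,(400,400)),cv2.resize(t['frame'][c[1]-35:c[1]+35,c[0]-35:c[0]+35],(400,400),interpolation=cv2.INTER_CUBIC)]))
E
```

```text
{'clock': np.float64(21.65), 'position': array([ 0.567, -0.19 ,  0.173]), 'tool_rot': array([179.922,  -0.194,  12.021]), 'ft_force': array([-8.924,  5.549, 22.193]), 'wrist_torque': array([ 1.026,  1.707, -0.032]), 'grip_force': np.float64(59.321)}
[  136   108   253   192 15149]
0.15915248544532676 [-1.52633424 -0.28876336] 75.4527230819568
0.16215248544532676 [0.09327239 0.05644618] 74.00515528576796
```

View pics/w6.png

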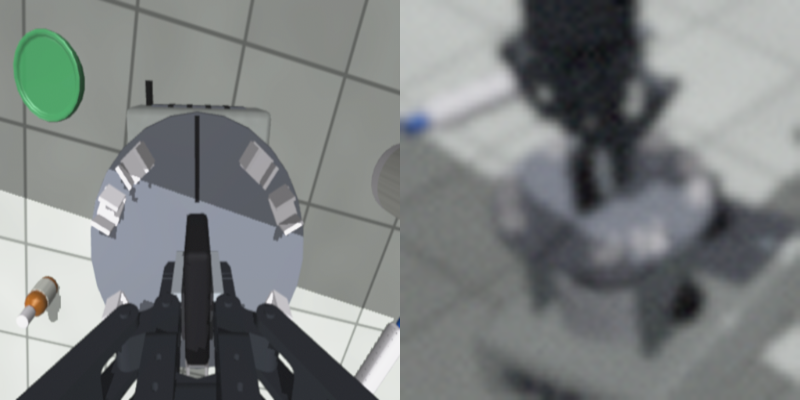

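The wrist view shows the disc level over the hub with its key line aligned. The height stalled at 0.1727 while the force rose from 15 to 22 N, and the spring force matched 8 mm of travel, so the collar is home. Handing in while still pressing.

```bash
python3 -c "
from rig import manip
print(manip.sign_off())"
```

```text
the job is handed in; nothing more can be done
None
```

The job is handed in at about 22 s: the dial pointer is on the long line, and the disc is keyed and held pressed fully home on the hub at about 22 N, ready for you to tighten the clamp screw. The beaker was left upright, and nothing else was touched.

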